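# Uncap and load the label dispenser

## Robot

A 6-joint arm with a two-finger parallel gripper is mounted at the origin on the work surface. World frame = base frame: x ahead of the robot, y to its left, z up, the work surface at z = 0. Lengths are in m, angles in rad, forces in N, time in s.
With the tool pointing down it reaches from about 0.4 to 0.925 m from the base axis. Payload 12.5 kg.
Tool frame: the origin (TCP) lies at the very end of the fingers, on their centre line; the grasp point (between the pads) lies 19 mm behind it; z points along the fingers, y is the line along which they close (so a half turn about z gives the same grasp; the last joint's range is limited). The gripper opens to 95 mm and grips with 3 to 60 N. Pads are 20 mm wide; open, the fingers measure 119 mm over their backs; the gripper's body (75 mm by 180 mm) begins 59 mm behind the grasp point.
Start: joints at [-1.271, 0.491, 1.559, -0, 1.092, -0.106], TCP at [0.247, -0.574, 0.215] pointing down, gripper open.
Joint ranges: [-3.1, 3.1], [-0.84, 2.19], [0.05, 2.79], [-1.13, 4.28], [0.06, 2.93], [-2.69, 2.69]. Speed limits (rad/s): [2.22, 2.22, 2.79, 3.14, 3.14, 3.14].

## Interface

Orientations are given as [roll, pitch, yaw] about the fixed x, y, z axes, in that order (R = Rz(yaw) Ry(pitch) Rx(roll)).
In Python, from station import bot, imaging gives the robot as it stands.
- The arm moves only by the tool send_rows, never from a script. Its argument "plan" is a list of rows, each a list of 7 numbers: the shift along the tool's x, y, z in units of 0.1 m (1.0 is 0.1 m), then the turn, a rotation vector about the tool's x, y, z in units of 120 degrees (1.0 is 120 degrees), then the opening, from -1 (shut) to 1 (fully open). In form: [[x, y, z, wx, wy, wz, hand], ...]. A call has 1 to 8 rows; each row is the pose to reach, as a shift and turn from the pose commanded when the call began, along the tool's axes at that moment; what a row does not reach only later rows make up. A row lasts 1/12 s, in which the tool goes at most 41.7 mm and 7.16 degrees, less where a joint would pass 70% of its speed; a pose out of reach is approached as far as the arm can. A call with a number of a shift or a turn outside -1 to 1 is refused whole. A call with a gripper value outside its range is refused whole. The fingers move at their own pace and stop on an object; "force" is the grip in N (left out, the last holds). Time passes only in rows, so rows that repeat a pose let the fingers close. It gives the time, the measured TCP pose, the force, the opening and the grip force at its end, in the units of the state.
- bot.observe(): the state, without advancing time (a new reading comes with each control period).
- imaging.camera(name): name is "side" or "top"; returns a dict with "color" (420x560x3 uint8, red, green, blue), "range_z" (420x560 float32, m along the optical axis (not along the pixel's ray), 0 where there is no reading), "fx", "fy", "cx", "cy" (pixels), "eye" and "attitude" of the camera in the world. Camera axes: x right, y down, z forward; pixel columns grow to the right and rows downward; lengths in m; the calibration is good to about 2 mm. A picture is of the moment at which its call begins.
- bot.finish_job(): hands the job in; it is judged then, once.
Trained networks look in a picture, given as the dict that the camera call returned (one of the last four; its "shot" number tells which), for a name from the list of things; names that differ only in an ending like _2 or _b are one class to them, and where a whole thing is asked for, a point or a joint stands for the part that bears it (a point fixed in the world has none). Each returns a list of dicts, best first, with "p" (0 to 1); they miss things now and then, are a little off and sometimes report something else, mostly with a low value. They report only what shows in the picture. A call takes as long as a camera call.
- imaging.search_frame(picture, target): "extent" ([left, top, right, bottom] in pixels, round what is visible of it).
- imaging.regions_of(picture, target): "pixels" (420x560 bool, what is visible of it) and "extent" ([left, top, right, bottom] in pixels, round what is visible of it).
The state is a dict: "time": time; "joint_positions": joint angles; "qvel": joint speeds; "effort": joint torques, N m; "tool_pos": TCP position; "tcp_rot": TCP orientation; "wrist_force": force on the tool from outside, world axes, zero at the start; "ft_torque": the same for the moment, N m; "grip_width": finger opening in m; "grasp_force": force on a finger pad.
Only numpy, scipy, OpenCV 4.12 (cv2) and the standard library are available. Lean on these libraries where they do the work, as an engineer would, in place of code of your own. Each camera call takes 0.05 s, during which the arm holds its last target. There are 200 camera calls.

## Task

Load the label dispenser: lift the loose dust cap off the leaning spindle and stand it upright, closed end up and fully down, in its low round cap holder. Then slide the thick paper label roll (not the thin empty core) onto the bare spindle until it sits home and flat against the flange, and let go of it. Work gently: do not drop or force anything, and leave the other things on the bench where they are.

Things in the scene. Friction and masses are not known exactly. Their poses are not given: they have to be found in the camera images.
- cap: Dust cap: grey round plastic cup upside down, 52 mm outside diameter, 76 mm long, with a thin black band near its closed end; bore 40 mm, 69 mm deep. Sits loosely over the spindle, rim on the flange. Origin: centre of the open rim; z points along its axis to the closed end, 76 mm away.
- spindle: Fixed aluminium spindle, 36 mm thick, 66 mm long, 3 mm chamfer at the tip, leaning 30 degrees from vertical, roughly away from the robot, on a round grey flange 88 mm wide. It stands on the label dispenser, a white desk unit (foot 150 x 110 mm, 120 mm high). Origin: where the spindle's axis meets the flange's face, 88 mm above the bench; z along the axis to the tip.
- holder: Cap holder, fixed to the bench: low grey round cup, 24 mm high, 65 mm outside and 55 mm inside diameter, floor 6 mm thick, on a disc 82 mm in diameter and 5 mm thick. Origin: centre of its underside; z up.
- holder_floor (a point): Centre of the cap holder's inner floor, 6 mm above the bench; the cup's rim is 18 mm higher.
- roll: Fresh label roll: thick-walled roll of white paper, 62 mm outside diameter, 60 mm long, through bore 38.5 mm; stands on end on the bench. Origin: centre of its lower end; z along its axis to the upper end.
- core: Bystander: empty thin cardboard core, 45 mm outside diameter, 60 mm long, standing on end. Origin: centre of its underside.
- beaker: Bystander: glass beaker, 68 mm in diameter, 65 mm high. Origin: centre of its underside.
- slidebox: Bystander: white slide box, 50 x 85 x 30 mm. Origin: centre of its underside.
- marker: Bystander: white marker pen lying down, 14 mm thick, about 120 mm long. Origin: under its middle.
- bottle: Bystander: white reagent bottle, 66 mm in diameter, 95 mm high. Origin: centre of its underside.
- dish: Bystander: shallow glass dish, 90 mm in diameter, 18 mm high. Origin: centre of its underside.

How it is judged:
On the way, in this order (a step that is already met when the one before it is completed fails the run):
1. the cap stands fully down in its holder, let go (horizontal distance between cap and holder_floor below 0.005 m and z of cap in the frame of holder_floor between -0.004 and 0.004 m and angle between cap's own z axis and vertical below 0.1 rad and contact force between the fingers and cap below 0.1 N), for 0.2 s.
2. the roll is home on the spindle, let go (distance between roll and spindle below 0.006 m and z of roll in the frame of spindle below 0.0035 m and angle between the z axis of roll and the z axis of spindle, either way round below 0.09 rad and contact force between the fingers and roll below 0.1 N), for 0.2 s.
At the end, for the whole second after the job is handed in: The cap stands upright in its holder, closed end up (axis within 5 mm of the holder's centre, rim within 4 mm of its floor, tilt under 0.1 rad); the label roll is on the spindle, its end within 3.5 mm of the flange along the axis and 6 mm in all, axes within 0.09 rad; both released and at rest (all of step 1 and all of step 2 and linear speed of each of cap, roll below 0.02 m/s); the robot touches nothing.
It fails at once if a bystander (core, beaker, slide box, marker, reagent bottle or dish) was moved over 30 mm (distance of any of core, beaker, slidebox, marker, bottle, dish from where it was at the start of the episode above 0.03 m).
It fails at once if the cap was dropped or forced into the holder (over 60 N) (contact force between cap and holder above 60 N).
It fails at once if the roll was forced or dropped onto the spindle (over 80 N) (contact force between roll and spindle above 80 N).
It fails at once if the robot struck the spindle (over 60 N) (contact force between the arm and spindle above 60 N).
It also fails if it takes over 72 s, if anything falls off the work surface, if the arm or the gripper's body presses on something with over 40 N, if the wrist force passes 120 N, or if a joint passes its speed limit or range.

## Working session

There is one attempt and no reset: what is moved stays moved. The work goes in short steps, Python scripts to look and compute and a tool call to move; the robot and the scene stay as the last step left them, time stands still between calls to the robot, and variables do not carry over. Pictures are saved under pics/ and viewed, at most 10 in all, crops included, and the job is handed in when it is done.

Besides the shell and the picture viewer there is one more tool, called after ">>>" by a JSON object that holds its "name" and its "arguments", one argument or row to a line. send_rows: Moves the arm, as the interface text tells. Its arguments: {"type":"object","properties":{"plan":{"type":"array","items":{"type":"array","items":{"type":"number"}}},"force":{"type":"number"}},"required":["plan"]}

```bash
ls; mkdir -p pics; cat > h.py <<'E'
import numpy as np, cv2
from station import bot, imaging
from scipy.spatial.transform import Rotation as Ro
def att(p):
    a=np.array(p["attitude"],float)
    if a.shape==(3,3): return a
    return Ro.from_euler('xyz',a).as_matrix() if a.size==3 else Ro.from_quat(a).as_matrix()
def pts(p,m):
    v,u=np.nonzero(m&(p["range_z"]>0)); z=p["range_z"][v,u]
    c=np.c_[(u-p["cx"])/p["fx"]*z,(v-p["cy"])/p["fy"]*z,z]
    return c@att(p).T+np.array(p["eye"])
E
python3 - <<'E'
from h import *
print(bot.observe())
P={n:imaging.camera(n) for n in("side","top")}
for n,p in P.items():
    print(n,p["eye"],p["attitude"],p["fx"],p["cx"],p["cy"]); cv2.imwrite(f"pics/{n}0.png",p["color"][:,:,::-1])
    for t in "cap spindle holder roll core beaker slidebox marker bottle dish".split():
        for r in imaging.regions_of(p,t)[:2]:
            q=pts(p,r["pixels"])
            if len(q): print(n,t,round(r["p"],2),np.round(r["extent"]),len(q),np.percentile(q,[2,50,98],axis=0).round(3).tolist())
E
```

```text
pics
{'time': 0.0, 'joint_positions': array([-1.27058648e+00,  4.91570050e-01,  1.55945370e+00, -1.74088413e-05,
        1.09165073e+00, -1.05607932e-01]), 'qvel': array([-1.00167216e-03, -2.40315983e-03, -6.97360469e-04, -3.92631255e-05,
        2.01855525e-04,  1.24408369e-04]), 'effort': array([-7.26807934e-05, -6.12655377e+01, -2.58184183e+01,  6.92925928e-02,
        4.82358690e-02, -1.22889710e-04]), 'tool_pos': array([ 0.24667453, -0.57400815,  0.21405375]), 'tcp_rot': array([-3.14051522e+00, -9.86838956e-05,  4.05825756e-01]), 'wrist_force': array([-0.20366129, -0.12470429, -0.27134855]), 'ft_torque': array([-0.04778054,  0.0175405 ,  0.04165734]), 'grasp_force': 0.0, 'grip_width': 0.09468701959699985}
side [0.21287776 0.90984792 0.88153385] [-2.25201094 -0.02235557 -2.75819449] 530.1203473657877 279.8060513706335 213.47078474575338
side cap 0.83 [247. 176. 276. 217.] 761 [[0.572, -0.024, 0.093], [0.603, 0.011, 0.133], [0.641, 0.021, 0.164]]
side cap 0.22 [374. 167. 407. 186.] 446 [[0.334, -0.413, 0.001], [0.373, -0.382, 0.009], [0.411, -0.331, 0.018]]
side spindle 0.8 [254. 
[... 1984 characters left out ...]
 -0.008, 0.097], [0.609, 0.035, 0.109]]
top core 0.68 [186. 231. 206. 249.] 181 [[0.474, 0.217, 0.002], [0.497, 0.245, 0.044], [0.516, 0.261, 0.062]]
top beaker 0.7 [173. 179. 200. 204.] 578 [[0.6, 0.237, -0.001], [0.635, 0.275, 0.021], [0.66, 0.3, 0.067]]
top slidebox 0.82 [264. 266. 300. 296.] 639 [[0.358, -0.028, 0.0], [0.389, 0.015, 0.029], [0.423, 0.057, 0.034]]
top marker 0.77 [166. 154. 207. 163.] 245 [[0.722, 0.219, -0.003], [0.728, 0.27, 0.011], [0.74, 0.33, 0.018]]
top bottle 0.71 [109. 266. 139. 294.] 650 [[0.37, 0.401, 0.015], [0.401, 0.422, 0.065], [0.429, 0.459, 0.097]]
top dish 0.96 [411. 272. 442. 306.] 842 [[0.333, -0.411, 0.001], [0.371, -0.375, 0.01], [0.41, -0.333, 0.02]]
```

```bash
cat > fit.py <<'E'
from h import *
from scipy.optimize import least_squares
P=[imaging.camera(n) for n in("side","top")]
def get(t,k=None):
    out=[]
    for p in P:
        r=imaging.regions_of(p,t)
        if r:
            m=cv2.erode(r[0]["pixels"].astype(np.uint8),np.ones((3,3)))>0
            out.append(pts(p,m))
    return out
cap=get("cap"); fl=get("spindle")
def lean(pr,free=True):
    x,y,z,ax,ay=pr; a=np.array([ax,ay,np.sqrt(1-ax*ax-ay*ay)]); return np.array([x,y,z]),a
def res(pr,cs,L=.076,R=.026):
    b,a=lean(pr); d=cs-b; h=d@a; r=np.linalg.norm(d-np.outer(h,a),axis=1)
    sd=np.maximum(r-R,h-L)   # signed distance of capped cylinder
    return sd
for name,cs in (("side",[cap[0]]),("top",[cap[1]]),("both",cap)):
    q=np.vstack(cs); q=q[q[:,2]>.1]
    s=least_squares(res,[.57,0,.088,.5,0],args=(q,),loss="soft_l1",f_scale=.002) if 0 else least_squares(lambda w:np.r_[res(w,q),(w[2]-.088)*3,(np.hypot(w[3],w[4])-.5)*1],[.57,0,.088,.5,0],loss="soft_l1",f_scale=.002)
    print(name,s.x.round(4),"tilt",np.degrees(np.arcsin(np.hypot(*s.x[3:]))).round(1),"az",np.degrees(np.arctan2(s.x[4],s.x[3])).round(1),"rms",np.sqrt(np.mean(res(s.x,q)**2)).round(4))
def cyl(t,R,zl,zh):
    for n,q in zip(("side","top"),get(t)):
        w=q[(q[:,2]>zl)&(q[:,2]<zh)]
        s=least_squares(lambda c:np.linalg.norm(w[:,:2]-c,axis=1)-R,np.median(w[:,:2],axis=0),loss="soft_l1",f_scale=.002)
        tp=q[q[:,2]>np.percentile(q[:,2],70)]
        print(t,n,"wall fit",s.x.round(4),len(w),"top z",np.percentile(q[:,2],[90,97]).round(4),"bbox mid",((np.percentile(q,1,axis=0)+np.percentile(q,99,axis=0))/2).round(4))
cyl("roll",.031,.008,.05); cyl("holder",.03,.017,.027); cyl("holder",.041,-.1,.001)
for n,p in zip(("side","top"),P):
    for t in("holder","roll"):
        e=imaging.search_frame(p,t)[0]["extent"]; print(n,t,np.round(e,1))
t=P[1]["color"][140:320,100:460,::-1]; s=P[0]["color"][150:340,130:420,::-1]
cv2.imwrite("pics/t1.png",cv2.resize(t,None,fx=2.2,fy=2.2,interpolation=cv2.INTER_CUBIC)); cv2.imwrite("pics/s1.png",cv2.resize(s,None,fx=2.7,fy=2.7,interpolation=cv2.INTER_CUBIC))
E
python3 fit.py
```

```text
side [ 0.5902 -0.0058  0.0877  0.5007 -0.023 ] tilt 30.1 az -2.6 rms 0.0019
top [ 0.59   -0.0057  0.0881  0.5    -0.0234] tilt 30.0 az -2.7 rms 0.0012
both [ 0.5901 -0.0059  0.0879  0.5012 -0.0222] tilt 30.1 az -2.5 rms 0.0017
roll side wall fit [ 0.48   -0.2343] 308 top z [0.0592 0.061 ] bbox mid [ 0.4771 -0.2287  0.0335]
roll top wall fit [ 0.4677 -0.2286] 71 top z [0.0616 0.0626] bbox mid [ 0.4794 -0.2318  0.04  ]
holder side wall fit [ 0.6333 -0.2689] 92 top z [0.0213 0.024 ] bbox mid [ 0.6329 -0.2664  0.013 ]
holder top wall fit [ 0.6333 -0.2714] 138 top z [0.0235 0.0256] bbox mid [ 0.6331 -0.2708  0.0135]
holder side wall fit [ 0.5957 -0.2712] 6 top z [0.0213 0.024 ] bbox mid [ 0.6329 -0.2664  0.013 ]
holder top wall fit [ 0.6356 -0.2835] 18 top z [0.0235 0.0256] bbox mid [ 0.6331 -0.2708  0.0135]
side holder [277.3 164.6 307.2 187.5]
side roll [327.7 170.5 350.5 205. ]
top holder [367.7 181.1 400.6 205.3]
top roll [359.9 237.5 387.4 258.1]
```

View pics/t1.png

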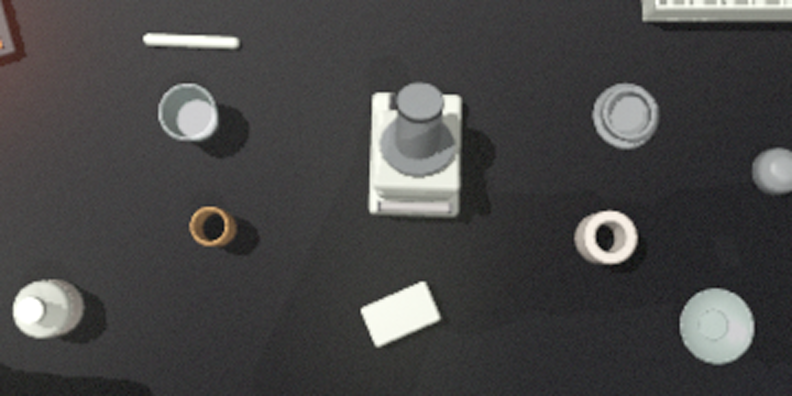

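View pics/s1.png

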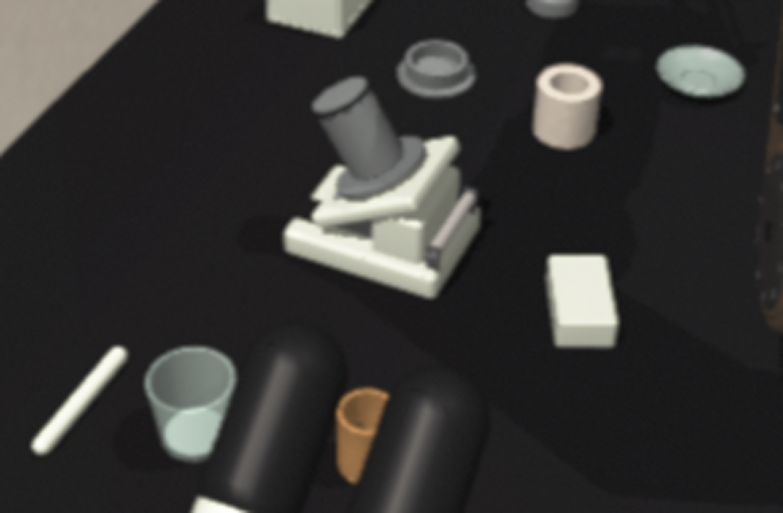

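The views agree: the cap is on the spindle at about (0.590, -0.006, 0.088) with its axis (0.50, -0.022, 0.866). In the top crop the holder is at (627,115) and the roll at (607,237). Moving now.

>>> {"name": "send_rows", "arguments": {
  "plan": [
    [0.2,-0.1,-0.2,0,0,0,1],
    [0.5,-0.3,-0.4,0,0,0,1],
    [0.75,-0.45,-0.5,0,0,0,1],
    [1,-0.59,-0.6,0,0,0,1]
  ]
}}

```text
time: 2.23
tool_pos: [0.3159, -0.4794, 0.2757]
tcp_rot: [3.141, -0.0, 0.405]
wrist_force: [0.5, 0.0, -0.3]
grip_width: 0.0948
grasp_force: 0.0
```

>>> {"name": "send_rows", "arguments": {
  "plan": [
    [0.33,-0.2,0,0,0,0,1],
    [0.66,-0.4,0,0,0,0,1],
    [1,-0.59,0,0,0,0,1]
  ]
}}

```text
time: 2.48
tool_pos: [0.3845, -0.3854, 0.275]
tcp_rot: [3.141, -0.0, 0.405]
wrist_force: [0.9, -0.7, -0.3]
grip_width: 0.0951
grasp_force: 0.0
```

>>> {"name": "send_rows", "arguments": {
  "plan": [
    [0.33,-0.2,0,0,0,0,1],
    [0.66,-0.4,0,0,0,0,1],
    [1,-0.59,0,0,0,0,1]
  ]
}}

```text
time: 2.73
tool_pos: [0.4532, -0.2915, 0.2749]
tcp_rot: [3.141, -0.0, 0.406]
wrist_force: [-0.2, -0.8, -0.2]
grip_width: 0.0948
grasp_force: 0.0
```

>>> {"name": "send_rows", "arguments": {
  "plan": [
    [0.33,-0.2,0,0,0,0,1],
    [0.66,-0.4,0,0,0,0,1],
    [1,-0.59,0,0,0,0,1]
  ]
}}

```text
time: 2.98
tool_pos: [0.5218, -0.1977, 0.2749]
tcp_rot: [3.141, -0.0, 0.406]
wrist_force: [0.4, -0.1, -0.2]
grip_width: 0.0952
grasp_force: 0.0
```

>>> {"name": "send_rows", "arguments": {
  "plan": [
    [0.33,-0.2,0,0,0,0,1],
    [0.66,-0.4,0,0,0,0,1],
    [1,-0.59,0,0,0,0,1]
  ]
}}

```text
time: 3.23
tool_pos: [0.5904, -0.1039, 0.2748]
tcp_rot: [3.141, -0.0, 0.406]
wrist_force: [0.3, -0.6, 0.2]
grip_width: 0.0949
grasp_force: 0.0
```

>>> {"name": "send_rows", "arguments": {
  "plan": [
    [0.33,-0.2,0,0,0,0,1],
    [0.66,-0.4,0,0,0,0,1],
    [0.9,-0.5,0,0,0,0,1],
    [1,-0.59,0,0,0,0,1]
  ]
}}

```text
time: 3.57
tool_pos: [0.6599, -0.0097, 0.2741]
tcp_rot: [-3.142, -0.0, 0.408]
wrist_force: [0.2, 0.3, 0.1]
grip_width: 0.0953
grasp_force: 0.0
```

```bash
cat >> h.py <<'E'
B=np.array([.5901,-.0058,.088]); A=np.array([.5,-.0222,0]); A[2]=np.sqrt(1-A@A)
def Rt(a,y=(0,-1,0)):
    z=-np.array(a); y=np.array(y,float); y=y-z*(y@z); y/=np.linalg.norm(y); return np.c_[np.cross(y,z),y,z]
RS=Rt(A)
RV=Rt([0,0,1])
def st():
    s=bot.observe(); return s,np.array(s["tool_pos"]),Ro.from_euler('xyz',s["tcp_rot"]).as_matrix()
def go(pos,R):
    s,p,r=st(); d=r.T@(np.array(pos)-p)/.1; w=Ro.from_matrix(r.T@R).as_rotvec()/np.radians(120)
    print("t",round(s["time"],2),"pos",p.round(4),"grip",round(float(s["grip_width"]),4),round(float(s["grasp_force"]),1),"F",np.round(s["wrist_force"],1))
    print("ROW",d.round(4).tolist(),w.round(4).tolist())
E
python3 -c "
from h import *
go(B+.15*A,RS); print(st()[0]['joint_positions'])"
```

```text
t 3.57 pos [ 0.6599 -0.0097  0.2741] grip 0.0953 0.0 F [0.2 0.3 0.1]
ROW [0.0494, 0.0157, 0.5623] [0.0611, -0.2446, 0.193]
[-1.14731035e-01  4.94916403e-01  1.38776411e+00  2.01252411e-04
  1.25874787e+00  1.04818218e+00]
```

>>> {"name": "send_rows", "arguments": {
  "plan": [
    [0.01,0,0,0.01,-0.041,0.032,1],
    [0.02,0,0,0.02,-0.082,0.064,1],
    [0.03,0,0.1,0.03,-0.122,0.096,1],
    [0.04,0.01,0.2,0.041,-0.163,0.129,1],
    [0.05,0.015,0.3,0.051,-0.204,0.161,1],
    [0.05,0.016,0.4,0.061,-0.2446,0.193,1],
    [0.05,0.016,0.4,0.061,-0.2446,0.193,1]
  ]
}}

```text
time: 4.15
tool_pos: [0.6631, -0.0127, 0.23]
tcp_rot: [-3.12, 0.534, -0.006]
wrist_force: [0.6, -0.1, -1.5]
grip_width: 0.0949
grasp_force: 0.0
```

```bash
python3 -c "
from h import *
go(B+.036*A,RS)"
```

```text
t 4.15 pos [ 0.6631 -0.0127  0.23  ] grip 0.0949 0.0 F [ 0.6 -0.1 -1.5]
ROW [0.0906, -0.0307, 1.2348] [-0.0011, 0.005, -0.0028]
```

>>> {"name": "send_rows", "arguments": {
  "plan": [
    [0.09,-0.03,0.1,-0.001,0.005,-0.003,1],
    [0.09,-0.03,0.3,-0.001,0.005,-0.003,1],
    [0.09,-0.03,0.4,-0.001,0.005,-0.003,1],
    [0.09,-0.03,0.4,-0.001,0.005,-0.003,1]
  ]
}}

```text
time: 4.48
tool_pos: [0.6499, -0.008, 0.1949]
tcp_rot: [-3.118, 0.513, 0.007]
wrist_force: [-0.6, -0.8, 0.1]
grip_width: 0.0949
grasp_force: 0.0
```

```bash
python3 -c "
from h import *
go(B+.036*A,RS)
p=imaging.camera('side'); cv2.imwrite('pics/a.png',cv2.resize(p['color'][100:300,180:380,::-1],None,fx=2.8,fy=2.8))"
```

```text
t 4.48 pos [ 0.6499 -0.008   0.1949] grip 0.0949 0.0 F [-0.6 -0.8  0.1]
ROW [0.0071, 0.004, 0.865] [0.0008, -0.005, 0.003]
```

View pics/a.png

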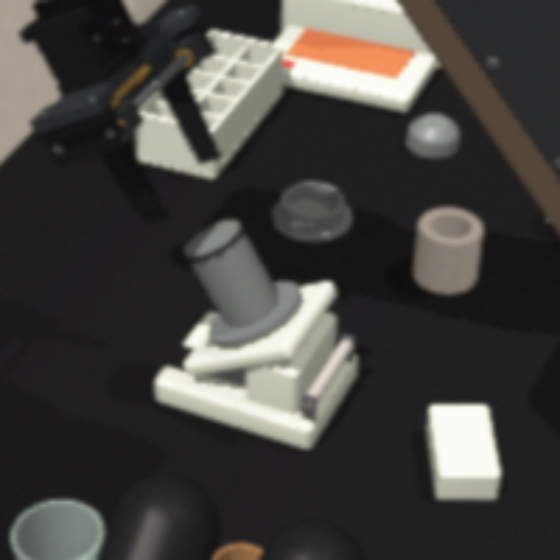

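The picture shows the fingertips at (150,215) and (208,155), on either side of the cap's axis line; its closed end is at (215,240). Descending along the axis.

>>> {"name": "send_rows", "arguments": {
  "plan": [
    [0,0,0.12,0,0,0,1],
    [0.005,0.004,0.3,0,-0.002,0.001,1],
    [0.007,0.004,0.45,0.001,-0.004,0.002,1],
    [0.007,0.004,0.6,0.001,-0.005,0.003,1],
    [0.007,0.004,0.75,0.001,-0.005,0.003,1],
    [0.007,0.004,0.85,0.001,-0.005,0.003,1],
    [0.007,0.004,0.865,0.001,-0.005,0.003,1],
    [0.007,0.004,0.865,0.001,-0.005,0.003,1]
  ]
}}

```text
time: 5.2
tool_pos: [0.6098, -0.0065, 0.1206]
tcp_rot: [-3.12, 0.523, -0.002]
wrist_force: [0.1, 0.2, 0.3]
grip_width: 0.0948
grasp_force: 0.0
```

>>> {"name": "send_rows", "arguments": {
  "plan": [
    [0,0,0,0,0,0,-0.1],
    [0,0,0,0,0,0,-0.1],
    [0,0,0,0,0,0,-0.1],
    [0,0,0,0,0,0,-0.1],
    [0,0,0,0,0,0,-0.1],
    [0,0,0,0,0,0,-0.1],
    [0,0,0,0,0,0,-0.1],
    [0,0,0,0,0,0,-0.1]
  ],
  "force": 12
}}

```text
time: 5.87
tool_pos: [0.6094, -0.0065, 0.1198]
tcp_rot: [-3.12, 0.524, -0.002]
wrist_force: [-0.3, -1.8, -0.8]
grip_width: 0.0526
grasp_force: 12.0
```

```bash
python3 -c "
from h import *
go(B+.036*A,RS)
go(B+.136*A,RS)"
```

```text
t 5.87 pos [ 0.6094 -0.0065  0.1198] grip 0.0526 12.0 F [-0.3 -1.8 -0.8]
ROW [-0.0079, 0.0008, 0.0124] [-0.0001, 0.0001, -0.001]
t 5.87 pos [ 0.6094 -0.0065  0.1198] grip 0.0526 12.0 F [-0.3 -1.8 -0.8]
ROW [-0.0083, 0.0006, -0.9876] [-0.0001, 0.0001, -0.001]
```

>>> {"name": "send_rows", "arguments": {
  "plan": [
    [0,0,-0.08,0,0,0,-0.1],
    [0,0,-0.2,0,0,0,-0.1],
    [0,0,-0.35,0,0,0,-0.1],
    [0,0,-0.5,0,0,0,-0.1],
    [0,0,-0.65,0,0,0,-0.1],
    [0,0,-0.8,0,0,0,-0.1],
    [0,0,-0.95,0,0,0,-0.1],
    [0,0,-1,0,0,0,-0.1]
  ],
  "force": 15
}}

```text
time: 6.53
tool_pos: [0.6608, -0.0086, 0.2085]
tcp_rot: [-3.12, 0.521, -0.002]
wrist_force: [1.1, 0.7, -0.6]
grip_width: 0.0528
grasp_force: 15.0
```

```bash
cat > cap.py <<'E'
from h import *
from scipy.optimize import least_squares
# cap pose in tool frame, both views
from fit import res
E
python3 - <<'E'
from h import *
from scipy.optimize import least_squares
H=np.array([.6333,-.2700,0])
for n in("side","top"):
    p=imaging.camera(n)
    for t in("spindle","cap"):
        r=imaging.regions_of(p,t)
        if r: q=pts(p,r[0]["pixels"]); print(n,t,round(r[0]["p"],2),np.round(r[0]["extent"]),np.percentile(q,[2,50,98],axis=0).round(3).tolist())
    cv2.imwrite(f"pics/b{n}.png",cv2.resize(p['color'][120:260,200:420,::-1],None,fx=3,fy=3))
    r=imaging.regions_of(p,"spindle")
    m=cv2.erode(r[0]["pixels"].astype(np.uint8),np.ones((3,3)))>0
    q=pts(p,m); np.save(f"sp_{n}.npy",q)
go(H+[0,0,.25],RV)
E
```

```text
side cap 0.86 [230. 141. 255. 183.] [[0.623, -0.023, 0.181], [0.648, 0.008, 0.219], [0.683, 0.02, 0.253]]Traceback (most recent call last):
  File "<stdin>", line 11, in <module>
IndexError: list index out of range
```

View pics/bside.png

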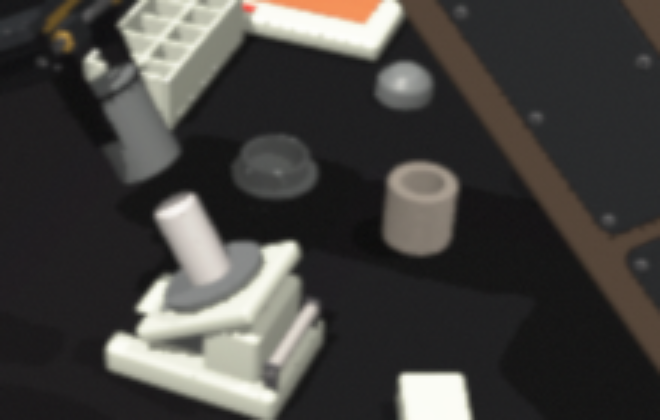

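The cap is in the fingers at (140,130) and the bare spindle is at (195,240), with clearance between them. Moving to the holder.

```bash
rm cap.py; python3 - <<'E'
from h import *
go([.6333,-.2700,.23],RV)
E
```

```text
t 6.73 pos [ 0.6591 -0.0085  0.2058] grip 0.0526 15.0 F [ 0.   0.5 -0.9]
ROW [-0.3395, 2.6126, -0.1401] [-0.0104, 0.2506, -0.0037]
```

>>> {"name": "send_rows", "arguments": {
  "plan": [
    [-0.04,0.05,-0.1,0,0.03,0,-0.1],
    [-0.1,0.15,-0.16,-0.001,0.08,-0.001,-0.1],
    [-0.17,0.3,-0.16,-0.004,0.125,-0.002,-0.1],
    [-0.25,0.5,-0.15,-0.006,0.17,-0.003,-0.1],
    [-0.34,0.75,-0.14,-0.01,0.21,-0.004,-0.1],
    [-0.34,1,-0.14,-0.01,0.2506,-0.004,-0.1],
    [-0.34,1,-0.14,-0.01,0.2506,-0.004,-0.1]
  ]
}}

```text
time: 7.32
tool_pos: [0.6335, -0.1121, 0.2342]
tcp_rot: [3.141, -0.005, -0.002]
wrist_force: [-0.6, -0.6, -1.1]
grip_width: 0.0524
grasp_force: 15.0
```

>>> {"name": "send_rows", "arguments": {
  "plan": [
    [0,0.2,0,0,0,0,-0.1],
    [0,0.5,0,0,0,0,-0.1],
    [0,0.8,0,0,0,0,-0.1],
    [0,1,0,0,0,0,-0.1]
  ]
}}

```text
time: 7.65
tool_pos: [0.6351, -0.2106, 0.2327]
tcp_rot: [-3.14, 0.001, -0.0]
wrist_force: [0.4, -0.1, -1.3]
grip_width: 0.0525
grasp_force: 15.0
```

>>> {"name": "send_rows", "arguments": {
  "plan": [
    [0,0.2,0,0,0,0,-0.1],
    [0,0.45,0,0,0,0,-0.1],
    [0,0.6,0,0,0,0,-0.1],
    [0,0.61,0,0,0,0,-0.1],
    [0,0.61,0,0,0,0,-0.1]
  ]
}}

```text
time: 8.07
tool_pos: [0.6354, -0.27, 0.2327]
tcp_rot: [-3.14, 0.0, -0.001]
wrist_force: [-0.1, 1.5, -0.8]
grip_width: 0.053
grasp_force: 15.0
```

```bash
cat > capfit.py <<'E'
from h import *
from scipy.optimize import least_squares
def fitc(q,R,L,x0):
    def f(w):
        a=np.array([w[3],w[4],np.sqrt(1-w[3]**2-w[4]**2)]); d=q-w[:3]; h=d@a; r=np.linalg.norm(d-np.outer(h,a),axis=1)
        return np.r_[np.maximum(r-R,h-L)]
    s=least_squares(f,x0,loss="soft_l1",f_scale=.002); return s.x.round(4),np.sqrt(np.mean(s.fun**2)).round(4)
E
python3 - <<'E'
from capfit import *
go([.6333,-.2700,.08],RV); s,tp,tr=st()
Q=[]
for n in("side","top"):
    p=imaging.camera(n)
    for t in("cap","holder"):
        r=imaging.regions_of(p,t)
        if not r: print(n,t,"none"); continue
        m=cv2.erode(r[0]["pixels"].astype(np.uint8),np.ones((3,3)))>0; q=pts(p,m)
        print(n,t,round(r[0]["p"],2),len(q),np.percentile(q,[3,50,97],axis=0).round(4).tolist())
        if t=="cap":
            q=q[q[:,2]>.18]; Q.append(q); np.save("cq"+n,q)
            print(fitc(q,.026,.076,[tp[0],tp[1],tp[2]-.036,0,0]))
    # bare spindle by position
    q=pts(p,np.ones(p["range_z"].shape,bool)); d=q-B; h=d@A; r=np.linalg.norm(d-np.outer(h,A),axis=1); q=q[(h>.012)&(h<.075)&(r<.028)]
    np.save("sp"+n,q); a0=A
    f=lambda w:np.maximum(np.linalg.norm((q-[w[0],w[1],.088])-np.outer((q-[w[0],w[1],.088])@(a:=np.array([w[2],w[3],np.sqrt(1-w[2]**2-w[3]**2)])),a),axis=1)-.018,(q-[w[0],w[1],.088])@a-.066)
    z=least_squares(lambda w:np.r_[f(w),(np.hypot(w[2],w[3])-.5)],[*B[:2],*A[:2]],loss="soft_l1",f_scale=.0015); print(n,"spindle",len(q),z.x.round(4),np.sqrt(np.mean(z.fun**2)).round(4))
E
```

```text
t 8.07 pos [ 0.6354 -0.27    0.2327] grip 0.053 15.0 F [-0.1  1.5 -0.8]
ROW [-0.0211, 0.0031, 1.5274] [-0.0008, 0.0001, -0.0004]
side cap 0.86 338 [[0.6093, -0.2751, 0.2011], [0.6199, -0.2506, 0.2295], [0.6449, -0.2407, 0.2709]]
(array([ 0.6344, -0.2694,  0.1938,  0.0162,  0.0277]), np.float64(0.002))
side holder 0.73 377 [[0.6003, -0.2996, 0.0019], [0.632, -0.2647, 0.0088], [0.6621, -0.2365, 0.0236]]
side spindle 371 [ 0.5893 -0.0062  0.4999 -0.0097] 0.0017
top cap none
top holder 0.87 426 [[0.5999, -0.2942, 0.0013], [0.6272, -0.2673, 0.0069], [0.6556, -0.2393, 0.0253]]
top spindle 304 [ 0.5891 -0.0063  0.5    -0.0093] 0.0014
```

>>> {"name": "send_rows", "arguments": {
  "plan": [
    [0,0,0.1,0,0,0,-0.1],
    [0,0,0.3,0,0,0,-0.1],
    [0,0,0.55,0,0,0,-0.1],
    [-0.01,0,0.8,0,0,0,-0.1],
    [-0.015,0,0.95,0,0,0,-0.1],
    [-0.015,0,1,0,0,0,-0.1]
  ]
}}

```text
time: 8.87
tool_pos: [0.6332, -0.2688, 0.13]
tcp_rot: [-3.139, 0.003, 0.001]
wrist_force: [-0.5, 0.4, -1.0]
grip_width: 0.0524
grasp_force: 15.0
```

>>> {"name": "send_rows", "arguments": {
  "plan": [
    [0,0,0.1,0,0,0,-0.1],
    [0,0,0.25,0,0,0,-0.1],
    [0,0,0.4,0,0,0,-0.1],
    [0,0,0.5,0,0,0,-0.1],
    [0,0,0.55,0,0,0,-0.1],
    [0,0,0.55,0,0,0,-0.1]
  ]
}}

```text
time: 9.37
tool_pos: [0.6343, -0.2696, 0.0778]
tcp_rot: [-3.14, -0.0, 0.0]
wrist_force: [-0.2, 0.1, -0.0]
grip_width: 0.0529
grasp_force: 15.0
```

```bash
python3 - <<'E'
from capfit import *
go([.634,-.2700,.043],RV); s,tp,tr=st()
for n in("side","top"):
    p=imaging.camera(n)
    for t in("cap","holder"):
        r=imaging.regions_of(p,t)
        if not r: print(n,t,"none"); continue
        m=cv2.erode(r[0]["pixels"].astype(np.uint8),np.ones((3,3)))>0; q=pts(p,m)
        print(n,t,round(r[0]["p"],2),len(q),np.percentile(q,[3,50,97],axis=0).round(4).tolist())
        if t=="cap": print(fitc(q[q[:,2]>.035],.026,.076,[tp[0],tp[1],tp[2]-.036,0,0]))
    c=p['color'][140:240,240:380,::-1] if n=="side" else p['color'][150:250,330:470,::-1]
    cv2.imwrite(f"pics/c{n}.png",cv2.resize(c,None,fx=2.8,fy=2.8,interpolation=cv2.INTER_CUBIC))
cv2.imwrite("pics/c.png",np.hstack([cv2.imread("pics/cside.png"),cv2.imread("pics/ctop.png")]))
E
```

```text
t 9.37 pos [ 0.6343 -0.2696  0.0778] grip 0.0529 15.0 F [-0.2  0.1 -0. ]
ROW [-0.0031, 0.0046, 0.3482] [-0.0006, -0.0001, 0.0002]
side cap 0.69 263 [[0.6086, -0.2725, 0.0471], [0.618, -0.2487, 0.0743], [0.6438, -0.2402, 0.1169]]
(array([ 0.6336, -0.2685,  0.0387,  0.013 ,  0.0222]), np.float64(0.0022))
side holder 0.55 269 [[0.6002, -0.2934, 0.0014], [0.6256, -0.2538, 0.0082], [0.6613, -0.2367, 0.0242]]
top cap none
top holder 0.53 31 [[0.6055, -0.2559, 0.0018], [0.6163, -0.2447, 0.0056], [0.6249, -0.2389, 0.0244]]
```

View pics/c.png

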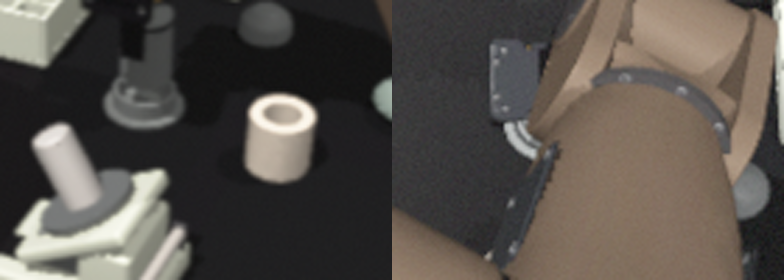

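Side view: the cap (148,50) is centred over the holder (145,105). In this camera the two fits differ by less than 0.5 mm. Lowering gently.

>>> {"name": "send_rows", "arguments": {
  "plan": [
    [0,0,0.04,0,0,0,-0.1],
    [0,0,0.08,0,0,0,-0.1],
    [0,0,0.12,0,0,0,-0.1],
    [0,0,0.16,0,0,0,-0.1],
    [0,0,0.19,0,0,0,-0.1],
    [0,0,0.22,0,0,0,-0.1],
    [0,0,0.22,0,0,0,-0.1]
  ]
}}

```text
time: 10.25
tool_pos: [0.6357, -0.2714, 0.0587]
tcp_rot: [3.139, -0.005, 0.0]
wrist_force: [-2.3, -4.9, 15.9]
grip_width: 0.053
grasp_force: 15.0
```

```bash
python3 - <<'E'
from h import *
go([.634,-.2700,.043],RV)
E
```

```text
t 10.25 pos [ 0.6357 -0.2714  0.0587] grip 0.053 15.0 F [-2.3 -4.9 15.9]
ROW [-0.0183, -0.0145, 0.1571] [0.0012, -0.0025, 0.0001]
```

>>> {"name": "send_rows", "arguments": {
  "plan": [
    [0,0,-0.04,0,0,0,-0.1],
    [0,0,-0.06,0,0,0,-0.1],
    [-0.006,0.012,-0.06,0,0,0,-0.1],
    [-0.006,0.012,-0.04,0,0,0,-0.1],
    [-0.006,0.012,-0.02,0,0,0,-0.1],
    [-0.006,0.012,0,0,0,0,-0.1],
    [-0.006,0.012,0,0,0,0,-0.1]
  ]
}}

```text
time: 10.83
tool_pos: [0.6348, -0.2714, 0.0582]
tcp_rot: [3.141, -0.004, 0.0]
wrist_force: [-1.6, 0.0, 15.7]
grip_width: 0.0534
grasp_force: 15.1
```

```bash
python3 - <<'E'
from capfit import *
go([.634,-.2700,.043],RV); s,tp,tr=st()
p=imaging.camera("side")
r=imaging.regions_of(p,"cap"); m=cv2.erode(r[0]["pixels"].astype(np.uint8),np.ones((3,3)))>0; q=pts(p,m)
print(fitc(q[q[:,2]>.035],.026,.076,[tp[0],tp[1],tp[2]-.036,0,0]))
go([.634,-.2700,.043],RV)
E
```

```text
t 10.83 pos [ 0.6348 -0.2714  0.0582] grip 0.0534 15.1 F [-1.6  0.  15.7]
ROW [-0.0084, -0.0139, 0.152] [0.0002, -0.0018, 0.0001]
(array([ 0.6305, -0.2691,  0.0212,  0.0736,  0.0102]), np.float64(0.0023))
t 10.93 pos [ 0.6347 -0.2714  0.0582] grip 0.0532 15.1 F [-2.  -0.  15.8]
ROW [-0.0076, -0.0138, 0.1524] [0.0002, -0.0017, 0.0002]
```

>>> {"name": "send_rows", "arguments": {
  "plan": [
    [0,0,-0.05,0,0,0,-0.1],
    [0,0,-0.1,0,0,0,-0.1],
    [0.01,0,-0.1,0,0.024,0,-0.1],
    [0.018,0,-0.08,0,0.024,0,-0.1],
    [0.018,0,-0.05,0,0.024,0,-0.1],
    [0.018,0,-0.025,0,0.024,0,-0.1],
    [0.018,0,0,0,0.024,0,-0.1],
    [0.018,0,0,0,0.024,0,-0.1]
  ]
}}

```text
time: 11.6
tool_pos: [0.6368, -0.2713, 0.0579]
tcp_rot: [3.141, -0.053, 0.0]
wrist_force: [-0.3, -0.3, 12.3]
grip_width: 0.0533
grasp_force: 15.1
```

```bash
cat > ck.py <<'E'
from capfit import *
s,tp,tr=st()
p=imaging.camera("side")
r=imaging.regions_of(p,"cap"); m=cv2.erode(r[0]["pixels"].astype(np.uint8),np.ones((3,3)))>0; q=pts(p,m)
print(fitc(q[q[:,2]>.035],.026,.076,[tp[0],tp[1],tp[2]-.036,0,0]))
go([.634,-.2700,.043],RV)
E
python3 ck.py
```

```text
(array([ 0.6333, -0.2692,  0.022 ,  0.0324,  0.0219]), np.float64(0.0024))
t 11.7 pos [ 0.6368 -0.2714  0.0579] grip 0.0531 15.1 F [-0.2 -0.1 12.7]
ROW [-0.0355, -0.0137, 0.1471] [0.0002, -0.0253, 0.0002]
```

```bash
python3 - <<'E'
from h import *
for i in range(3):
    s=bot.observe(); F=s["wrist_force"];M=s["ft_torque"]; print(F.round(2),M.round(3),"off",(-M[1]/F[2]).round(4),(M[0]/F[2]).round(4)); imaging.camera("side")
p=imaging.camera("side"); cv2.imwrite("pics/d.png",cv2.resize(p['color'][140:200,250:340,::-1],None,fx=8,fy=8,interpolation=cv2.INTER_CUBIC))
E
```

```text
[-0.22 -0.1  12.74] [0.332 0.081 0.046] off -0.0064 0.026
[ 0.04  0.39 12.44] [ 0.309  0.094 -0.003] off -0.0075 0.0248
[-0.58  0.18 11.53] [0.346 0.096 0.009] off -0.0083 0.03
```

View pics/d.png

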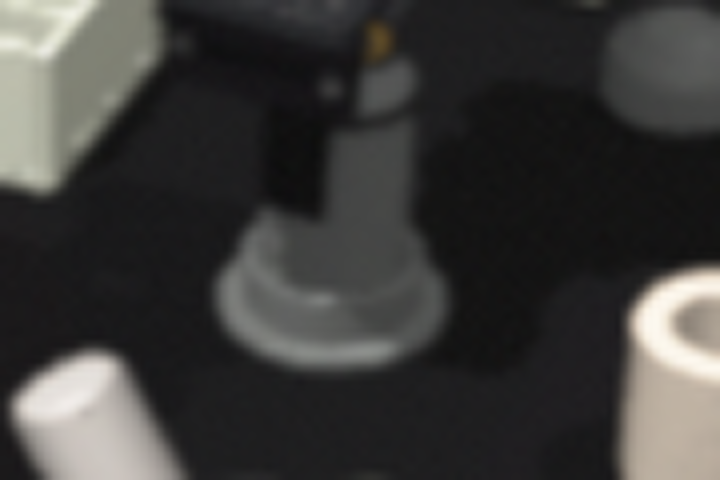

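The picture shows the cap still on the cup's rim. The wrist moment puts the contact at the +y side (offset about -7, +26 mm), so I'll shift toward -y.

>>> {"name": "send_rows", "arguments": {
  "plan": [
    [0,0,-0.04,0,0,0,-0.1],
    [0.003,0.01,-0.06,0,0,0,-0.1],
    [0.005,0.016,-0.06,0,0,0,-0.1],
    [0.005,0.016,-0.04,0,0,0,-0.1],
    [0.005,0.016,-0.02,0,0,0,-0.1],
    [0.005,0.016,0,0,0,0,-0.1],
    [0.005,0.016,0,0,0,0,-0.1]
  ]
}}

```text
time: 12.48
tool_pos: [0.6368, -0.2728, 0.0576]
tcp_rot: [-3.142, -0.053, 0.0]
wrist_force: [-0.9, 0.3, 11.7]
grip_width: 0.0532
grasp_force: 15.1
```

```bash
cat > mo.py <<'E'
from h import *
s=bot.observe(); F=s["wrist_force"];M=s["ft_torque"]; print(F.round(2),M.round(3),"off",(-M[1]/F[2]).round(4),(M[0]/F[2]).round(4))
E
python3 mo.py;python3 ck.py; python3 mo.py
```

```text
[-0.9   0.28 11.69] [0.37  0.343 0.103] off -0.0293 0.0316
(array([ 0.6336, -0.2698,  0.0222,  0.0335,  0.0021]), np.float64(0.0023))
t 12.58 pos [ 0.6367 -0.2728  0.0577] grip 0.0533 15.1 F [-1.8 -0.4 10.5]
ROW [-0.035, -0.0277, 0.1451] [-0.0, -0.0252, 0.0002]
[-1.76 -0.38 10.48] [0.353 0.269 0.103] off -0.0257 0.0337
```

```bash
cat > hold.py <<'E'
from capfit import *
prof=np.array([[.041,0],[.041,.005],[.0325,.005],[.0325,.024],[.0275,.024],[.0275,.006],[0,.006]])
def dist(rz):
    d=[]
    for a,b in zip(prof[:-1],prof[1:]):
        t=np.clip(((rz-a)@(b-a))/((b-a)@(b-a)),0,1); d.append(np.linalg.norm(rz-a-t[:,None]*(b-a),axis=1))
    return np.min(d,axis=0)
for n in("side","top"):
    p=imaging.camera(n)
    q=pts(p,p["range_z"]>0); r=np.linalg.norm(q[:,:2]-[.634,-.271],axis=1)
    q=q[(r<.048)&(q[:,2]>.003)&(q[:,2]<.03)]
    for c0 in([.633,-.270],[.637,-.274]):
        f=lambda w:dist(np.c_[np.linalg.norm(q[:,:2]-w[:2],axis=1),q[:,2]-w[2]])
        z=least_squares(f,[*c0,0],loss="soft_l1",f_scale=.0015,diff_step=1e-3); print(n,len(q),z.x.round(4),z.cost*1e6)
E
python3 hold.py
```

```text
side 258 [ 6.341e-01 -2.708e-01  3.000e-04] 285.1817890906468
side 258 [ 6.341e-01 -2.708e-01  2.000e-04] 285.1756733383985
top 52 [ 0.6267 -0.2752 -0.    ] 38.45606966196392
top 52 [ 6.288e-01 -2.695e-01 -4.000e-04] 35.91849977394778
```

>>> {"name": "send_rows", "arguments": {
  "plan": [
    [0,0,-0.04,0,0,0,-0.1],
    [0.006,0.006,-0.06,0,0.005,0,-0.1],
    [0.012,0.011,-0.06,0,0.005,0,-0.1],
    [0.012,0.011,-0.04,0,0.005,0,-0.1],
    [0.012,0.011,-0.02,0,0.005,0,-0.1],
    [0.012,0.011,0,0,0.005,0,-0.1],
    [0.012,0.011,0,0,0.005,0,-0.1]
  ]
}}

```text
time: 13.27
tool_pos: [0.638, -0.2739, 0.057]
tcp_rot: [-3.142, -0.063, 0.0]
wrist_force: [-0.7, -2.6, -0.5]
grip_width: 0.0537
grasp_force: 14.8
```

```bash
python3 mo.py;python3 ck.py; python3 mo.py
```

```text
[-0.68 -2.63 -0.51] [-0.532  0.223 -0.001] off 0.4391 1.0491
(array([ 0.6337, -0.2722,  0.0223,  0.0579,  0.0371]), np.float64(0.0024))
t 13.37 pos [ 0.6376 -0.274   0.0566] grip 0.0531 14.8 F [ 0.3 -2.8  0.5]
ROW [-0.0439, -0.0404, 0.1333] [-0.0, -0.0297, 0.0002]
[ 0.26 -2.78  0.45] [-0.552 -0.004 -0.01 ] off 0.0099 -1.2249
```

Vertical force is gone, so the rim has entered the cup. Continuing down slowly.

>>> {"name": "send_rows", "arguments": {
  "plan": [
    [0,0.004,0.01,0,0,0,-0.1],
    [0,0.006,0.02,0,0,0,-0.1],
    [0,0.006,0.03,0,0,0,-0.1],
    [0,0.006,0.04,0,0,0,-0.1],
    [0,0.006,0.05,0,0,0,-0.1],
    [0,0.006,0.05,0,0,0,-0.1]
  ]
}}

```text
time: 13.87
tool_pos: [0.6375, -0.2742, 0.0513]
tcp_rot: [-3.141, -0.061, 0.0]
wrist_force: [0.2, -1.7, -0.7]
grip_width: 0.0531
grasp_force: 14.8
```

```bash
python3 mo.py;python3 ck.py
```

```text
[ 0.24 -1.69 -0.68] [-0.243 -0.03   0.007] off -0.0441 0.3568
(array([ 0.635 , -0.271 ,  0.0148,  0.0253, -0.0015]), np.float64(0.0024))
t 13.97 pos [ 0.6375 -0.2742  0.0514] grip 0.0531 14.8 F [ 0.7 -1.1 -1.2]
ROW [-0.0402, -0.0414, 0.0816] [-0.0005, -0.0293, 0.0002]
```

>>> {"name": "send_rows", "arguments": {
  "plan": [
    [0,0,0.01,0,0,0,-0.1],
    [0,0,0.025,0,0,0,-0.1],
    [0,0,0.04,0,0,0,-0.1],
    [0,0,0.055,0,0,0,-0.1],
    [0,0,0.065,0,0,0,-0.1],
    [0,0,0.075,0,0,0,-0.1],
    [0,0,0.075,0,0,0,-0.1]
  ]
}}

```text
time: 14.55
tool_pos: [0.638, -0.2742, 0.0439]
tcp_rot: [-3.141, -0.061, 0.0]
wrist_force: [0.2, -1.9, -1.2]
grip_width: 0.053
grasp_force: 14.8
```

```bash
python3 mo.py;python3 ck.py
```

```text
[ 0.16 -1.87 -1.18] [-0.274  0.094 -0.01 ] off 0.0802 0.2328
(array([ 0.6359, -0.272 ,  0.0089,  0.0158,  0.0303]), np.float64(0.0026))
t 14.65 pos [ 0.638  -0.2742  0.044 ] grip 0.0531 14.8 F [-1.  -2.2 -2.2]
ROW [-0.0409, -0.0416, 0.0074] [-0.0005, -0.0294, 0.0002]
```

>>> {"name": "send_rows", "arguments": {
  "plan": [
    [0,0,0.01,0,0,0,-0.1],
    [0,0,0.02,0,0,0,-0.1],
    [0,0,0.03,0,0,0,-0.1],
    [0,0,0.035,0,0,0,-0.1],
    [0,0,0.035,0,0,0,-0.1]
  ]
}}

```text
time: 15.07
tool_pos: [0.6384, -0.2737, 0.0413]
tcp_rot: [-3.14, -0.062, 0.0]
wrist_force: [-2.7, 1.9, 6.1]
grip_width: 0.0527
grasp_force: 15.0
```

```bash
python3 mo.py;python3 ck.py
```

```text
[-2.69  1.92  6.09] [0.471 0.39  0.032] off -0.064 0.0773
(array([ 0.6348, -0.2761,  0.0067,  0.0472,  0.1276]), np.float64(0.0069))
t 15.17 pos [ 0.6384 -0.2737  0.0413] grip 0.0533 15.0 F [-2.4  1.9  6.3]
ROW [-0.0428, -0.0367, -0.0199] [-0.0007, -0.0295, 0.0002]
```

On the floor (6 N). Releasing and rising.

>>> {"name": "send_rows", "arguments": {
  "plan": [
    [0,0,-0.01,0,0,0,-0.05],
    [0,0,-0.01,0,0,0,0.2],
    [0,0,-0.01,0,0,0,0.5],
    [0,0,-0.01,0,0,0,1],
    [0,0,-0.01,0,0,0,1],
    [0,0,-0.01,0,0,0,1]
  ]
}}

```text
time: 15.67
tool_pos: [0.6383, -0.2742, 0.0416]
tcp_rot: [-3.141, -0.062, 0.0]
wrist_force: [-0.3, -0.2, 1.0]
grip_width: 0.0781
grasp_force: 0.0
```

>>> {"name": "send_rows", "arguments": {
  "plan": [
    [0,0,-0.1,0,0,0,1],
    [0,0,-0.3,0,0,0,1],
    [0,0,-0.5,0,0,0,1],
    [0,0,-0.7,0,0,0,1],
    [0,0,-0.9,0,0,0,1],
    [0,0,-1,0,0,0,1]
  ]
}}

```text
time: 16.17
tool_pos: [0.6327, -0.2747, 0.1448]
tcp_rot: [3.141, -0.065, 0.0]
wrist_force: [-0.7, -0.5, -0.2]
grip_width: 0.0951
grasp_force: 0.0
```

```bash
python3 ck.py; python3 hold.py; python3 - <<'E'
from capfit import *
go([.4795,-.2335,.14],RV)
for n in("side","top"):
    p=imaging.camera(n); r=imaging.regions_of(p,"roll")
    if r:
        q=pts(p,cv2.erode(r[0]["pixels"].astype(np.uint8),np.ones((3,3)))>0)
        q=q[q[:,2]>.004]
        f=lambda w:np.maximum(np.linalg.norm(q[:,:2]-w[:2],axis=1)-.031,q[:,2]-w[2])
        r2=np.linalg.norm(q[:,:2]-[.479,-.233],axis=1); q=q[~((r2<.021)&(q[:,2]<.055))]
        print(n,len(q),least_squares(f,[.479,-.233,.06],loss="soft_l1",f_scale=.0015).x.round(4))
E
```

```text
(array([ 0.6878, -0.2935,  0.5133,  0.1135, -0.0479]), np.float64(0.007))
t 16.27 pos [ 0.6327 -0.2747  0.1438] grip 0.0949 0.0 F [-0.3 -0.2 -0.4]
ROW [-0.0527, -0.0479, 1.0069] [0.0005, -0.031, 0.0001]
side 280 [ 0.6349 -0.2718  0.0008] 430.32458332328184
side 280 [ 0.6349 -0.2719  0.0008] 430.440934546408
top 135 [ 0.6343 -0.2717  0.0017] 182.96260044779527
top 135 [ 0.6343 -0.2717  0.0017] 182.96247689694763
t 16.37 pos [ 0.6318 -0.2742  0.141 ] grip 0.0951 0.0 F [ 0.3  0.5 -0.8]
ROW [-1.5211, -0.407, -0.0833] [-0.0005, -0.0293, 0.0001]
side 300 [0.3984 0.436  0.0666]
top 72 [ 0.4794 -0.2358  0.0596]
```

>>> {"name": "send_rows", "arguments": {
  "plan": [
    [-0.1,-0.03,-0.1,0,-0.01,0,1],
    [-0.35,-0.1,-0.1,0,-0.02,0,1],
    [-0.6,-0.2,-0.1,0,-0.029,0,1],
    [-0.85,-0.3,-0.1,0,-0.029,0,1],
    [-1,-0.41,-0.1,0,-0.029,0,1],
    [-1,-0.41,-0.1,0,-0.029,0,1]
  ]
}}

```text
time: 17.07
tool_pos: [0.529, -0.2315, 0.1447]
tcp_rot: [-3.139, 0.002, 0.001]
wrist_force: [0.9, -0.5, 0.1]
grip_width: 0.0949
grasp_force: 0.0
```

```bash
cat > roll.py <<'E'
from capfit import *
P={}
for n in("side","top"):
    p=P[n]=imaging.camera(n); q=pts(p,p["range_z"]>0)
    def fit(q,R,c0,ztop,lo,hi):
        r=np.linalg.norm(q[:,:2]-c0,axis=1); q=q[(r<R+.012)&(r>.021)&(q[:,2]>lo)&(q[:,2]<hi)]
        f=lambda w:np.maximum(np.linalg.norm(q[:,:2]-w[:2],axis=1)-R,q[:,2]-w[2])
        z=least_squares(f,[*c0,ztop],loss="soft_l1",f_scale=.0015); return len(q),z.x.round(4)
    print(n,"roll",fit(q,.031,[.479,-.234],.06,.012,.066))
    q2=q[np.linalg.norm(q[:,:2]-[.635,-.272],axis=1)<.036]; q2=q2[(q2[:,2]>.03)&(q2[:,2]<.1)]
    if len(q2)>20: print(n,"cap",len(q2),fitc(q2,.026,.076,[.635,-.272,.006,0,0]),"top z",np.percentile(q2[:,2],[50,90,98]).round(4))
E
python3 roll.py; python3 - <<'E'
from h import *
p=imaging.camera("side");t=imaging.camera("top")
cv2.imwrite("pics/e.png",cv2.resize(np.hstack([p['color'][130:240,240:380,::-1],t['color'][150:260,330:470,::-1]]),None,fx=2.8,fy=2.8,interpolation=cv2.INTER_CUBIC))
go([.4794,-.2345,.10],RV)
E
```

```text
side roll (480, array([ 0.4802, -0.2348,  0.0587]))
side cap 424 (array([ 0.6359, -0.2708,  0.0052, -0.0176, -0.0052]), np.float64(0.002)) top z [0.0686 0.0822 0.0843]
top roll (101, array([ 0.4796, -0.2355,  0.0607]))
top cap 207 (array([ 0.6349, -0.2716,  0.0062, -0.0138, -0.0032]), np.float64(0.0017)) top z [0.0804 0.0842 0.0856]
t 17.27 pos [ 0.5325 -0.2338  0.1452] grip 0.095 0.0 F [ 0.8 -0.9  0.2]
ROW [-0.5315, 0.0071, 0.451] [-0.0003, -0.0007, 0.0002]
```

View pics/e.png

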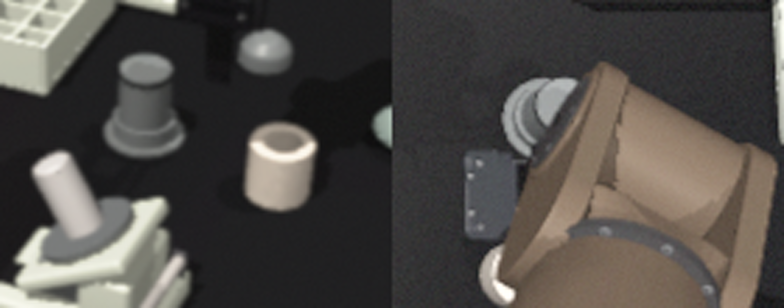

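The left half shows the cap upright in its holder at (147,100), with its rim at about 6 mm by both fits. The roll is at (280,165). Going to the roll.

>>> {"name": "send_rows", "arguments": {
  "plan": [
    [-0.1,0.005,0,0,0,0,1],
    [-0.3,0.01,0.05,0,0,0,1],
    [-0.45,0.012,0.2,0,0,0,1],
    [-0.525,0.012,0.4,0,0,0,1],
    [-0.525,0.012,0.5,0,0,0,1],
    [-0.525,0.012,0.5,0,0,0,1]
  ]
}}

```text
time: 17.77
tool_pos: [0.4785, -0.2344, 0.0935]
tcp_rot: [-3.139, 0.002, -0.0]
wrist_force: [0.6, 0.2, 0.6]
grip_width: 0.0947
grasp_force: 0.0
```

```bash
python3 - <<'E'
from h import *
go([.4798,-.235,.022],RV)
E
```

```text
t 17.77 pos [ 0.4785 -0.2344  0.0935] grip 0.0947 0.0 F [0.6 0.2 0.6]
ROW [0.0145, 0.0075, 0.7151] [-0.0012, 0.0007, -0.0002]
```

>>> {"name": "send_rows", "arguments": {
  "plan": [
    [0.01,0.005,0.1,0,0,0,1],
    [0.012,0.006,0.25,0,0,0,1],
    [0.012,0.006,0.4,0,0,0,1],
    [0.012,0.006,0.55,0,0,0,1],
    [0.012,0.006,0.67,0,0,0,1],
    [0.012,0.006,0.71,0,0,0,1],
    [0.012,0.006,0.71,0,0,0,1]
  ]
}}

```text
time: 18.35
tool_pos: [0.4808, -0.235, 0.0236]
tcp_rot: [-3.14, -0.0, 0.001]
wrist_force: [0.4, -0.3, -0.2]
grip_width: 0.0948
grasp_force: 0.0
```

>>> {"name": "send_rows", "arguments": {
  "plan": [
    [0,0,0,0,0,0,0.1],
    [0,0,0,0,0,0,0.1],
    [0,0,0,0,0,0,0.1],
    [0,0,0,0,0,0,0.1],
    [0,0,0,0,0,0,0.1],
    [0,0,0,0,0,0,0.1],
    [0,0,0,0,0,0,0.1],
    [0,0,0,0,0,0,0.1]
  ],
  "force": 20
}}

```text
time: 19.02
tool_pos: [0.4807, -0.2352, 0.0246]
tcp_rot: [-3.141, -0.002, 0.0]
wrist_force: [-0.2, 0.1, 6.3]
grip_width: 0.0625
grasp_force: 20.0
```

```bash
python3 - <<'E'
from h import *
go([.4798,-.235,.122],RV)
E
```

```text
t 19.02 pos [ 0.4807 -0.2352  0.0246] grip 0.0625 20.0 F [-0.2  0.1  6.3]
ROW [-0.0073, -0.0024, -0.9738] [-0.0002, -0.0008, 0.0002]
```

>>> {"name": "send_rows", "arguments": {
  "plan": [
    [0,0,-0.05,0,0,0,0.1],
    [0,0,-0.2,0,0,0,0.1],
    [0,0,-0.45,0,0,0,0.1],
    [0,0,-0.7,0,0,0,0.1],
    [0,0,-0.95,0,0,0,0.1],
    [0,0,-1,0,0,0,0.1]
  ],
  "force": 25
}}

```text
time: 19.52
tool_pos: [0.4814, -0.2357, 0.1277]
tcp_rot: [3.14, -0.005, 0.0]
wrist_force: [0.5, -0.9, -2.1]
grip_width: 0.0623
grasp_force: 25.0
```

>>> {"name": "send_rows", "arguments": {
  "plan": [
    [0,-0.1,-0.3,0,0,0,0.1],
    [0.1,-0.3,-0.6,0,0,0,0.1],
    [0.25,-0.5,-0.9,0,0,0,0.1],
    [0.5,-0.75,-1,0,0,0,0.1],
    [0.8,-1,-1,0,0,0,0.1],
    [0.8,-1,-1,0,0,0,0.1]
  ]
}}

```text
time: 20.02
tool_pos: [0.5637, -0.1317, 0.2245]
tcp_rot: [-3.14, -0.004, 0.003]
wrist_force: [-0.7, 0.3, -3.5]
grip_width: 0.0628
grasp_force: 25.0
```

```bash
sed -i 's/^B=.*/B=np.array([.5896,-.006,.088]); A=np.array([.5,-.015,0]); A[2]=np.sqrt(1-A@A)/' h.py; python3 - <<'E'
from h import *
go(B+.14*A,RS)
E
```

```text
t 20.02 pos [ 0.5637 -0.1317  0.2245] grip 0.0628 25.0 F [-0.7  0.3 -3.5]
ROW [0.9622, -1.2325, 0.1579] [0.0068, -0.2517, 0.0035]
```

>>> {"name": "send_rows", "arguments": {
  "plan": [
    [0.1,-0.1,0,0.001,-0.03,0,0.1],
    [0.25,-0.25,0,0.002,-0.08,0.001,0.1],
    [0.45,-0.45,0,0.004,-0.13,0.002,0.1],
    [0.65,-0.65,0,0.005,-0.18,0.003,0.1],
    [0.85,-0.85,0,0.006,-0.23,0.003,0.1],
    [0.96,-1,0,0.007,-0.2517,0.0035,0.1],
    [0.96,-1,0,0.007,-0.2517,0.0035,0.1]
  ]
}}

```text
time: 20.6
tool_pos: [0.6578, -0.0321, 0.2201]
tcp_rot: [-3.125, 0.534, 0.001]
wrist_force: [-0.7, -0.2, -1.3]
grip_width: 0.0626
grasp_force: 25.0
```

```bash
python3 - <<'E'
from h import *
go(B+.12*A,RS)
E
```

```text
t 20.6 pos [ 0.6578 -0.0321  0.2201] grip 0.0626 25.0 F [-0.7 -0.2 -1.3]
ROW [0.0733, -0.2385, 0.2883] [-0.0006, 0.0047, 0.0003]
```

>>> {"name": "send_rows", "arguments": {
  "plan": [
    [0.03,-0.08,0.03,0,0.002,0,0.1],
    [0.06,-0.18,0.08,0,0.004,0,0.1],
    [0.073,-0.24,0.15,0,0.004,0,0.1],
    [0.073,-0.24,0.2,0,0.004,0,0.1],
    [0.073,-0.24,0.2,0,0.004,0,0.1],
    [0.073,-0.24,0.2,0,0.004,0,0.1]
  ]
}}

```text
time: 21.1
tool_pos: [0.6523, -0.0113, 0.2044]
tcp_rot: [-3.127, 0.517, -0.004]
wrist_force: [1.1, -0.3, -1.4]
grip_width: 0.0625
grasp_force: 25.0
```

```bash
cat > rs.py <<'E'
from h import *
from scipy.optimize import least_squares
s,tp,tr=st()
def cyl(q,R,L,b0,a0,kz):  # b0 point, fit lateral pos and axis; points chosen near guess
    d=q-b0; h=d@a0; r=np.linalg.norm(d-np.outer(h,a0),axis=1); q=q[(h>kz[0])&(h<kz[1])&(r<R+.008)&(r>R-.008)]
    e=np.c_[np.cross(a0,[0,1,0]),np.array([0,1,0])]; e[:,0]/=np.linalg.norm(e[:,0]); e[:,0]*=-1 if e[0,0]<0 else 1
    def un(w): a=a0+e@w[2:]; return b0+e@w[:2],a/np.linalg.norm(a)
    def f(w): b,a=un(w); d=q-b; h=d@a; return np.linalg.norm(d-np.outer(h,a),axis=1)-R
    z=least_squares(f,[0,0,0,0],loss="soft_l1",f_scale=.0015); b,a=un(z.x); return len(q),b,a,np.sqrt(np.mean(z.fun**2))
a=-tr[:,2]
for n in("side","top"):
    p=imaging.camera(n); q=pts(p,p["range_z"]>0)
    k,b,ax,e=cyl(q,.018,.066,B,A,(.008,.062)); print(n,"spindle",k,b.round(4),ax.round(4),e.round(4)," tip",(b+.066*ax).round(4))
    rb=tp-.0*a-.024*a
    if n=="side":
        k2,b2,a2,e2=cyl(q,.031,.06,rb,a,(.002,.022)); print(n,"roll",k2,b2.round(4),a2.round(4),e2.round(4))
        print("roll base vs spindle axis (world):",((b2-b)-((b2-b)@ax)*ax).round(4),"h",((b2-b)@ax).round(4))
    print("tool-nominal base vs axis:",((rb-b)-((rb-b)@ax)*ax).round(4),"h",((rb-b)@ax).round(4))
    if n=="side": cv2.imwrite("pics/f.png",cv2.resize(p['color'][120:230,200:310,::-1],None,fx=5,fy=5,interpolation=cv2.INTER_CUBIC))
go(B+.1*A,RS)
E
python3 rs.py
```

```text
side spindle 323 [ 0.5896 -0.0056  0.088 ] [ 0.4965 -0.0195  0.8678] 0.0019  tip [ 0.6224 -0.0069  0.1453]
side roll 229 [ 0.6396 -0.0098  0.184 ] [ 0.5318 -0.0431  0.8458] 0.0019
roll base vs spindle axis (world): [-0.0037 -0.002   0.0021] h 0.1082
tool-nominal base vs axis: [-0.0029 -0.0031  0.0016] h 0.1082
top spindle 0 [ 0.5896 -0.006   0.088 ] [ 0.5    -0.015   0.8659] nan  tip [ 0.6226 -0.007   0.1451]
tool-nominal base vs axis: [-0.0033 -0.0032  0.0018] h 0.1082
t 21.2 pos [ 0.6527 -0.0114  0.2046] grip 0.0628 25.0 F [-1.1  0.2 -1.9]
ROW [0.0338, -0.0333, 0.3263] [-0.0008, -0.0033, -0.0015]
  return _methods._mean(a, axis=axis, dtype=dtype,
  ret = ret.dtype.type(ret / rcount)
```

View pics/f.png

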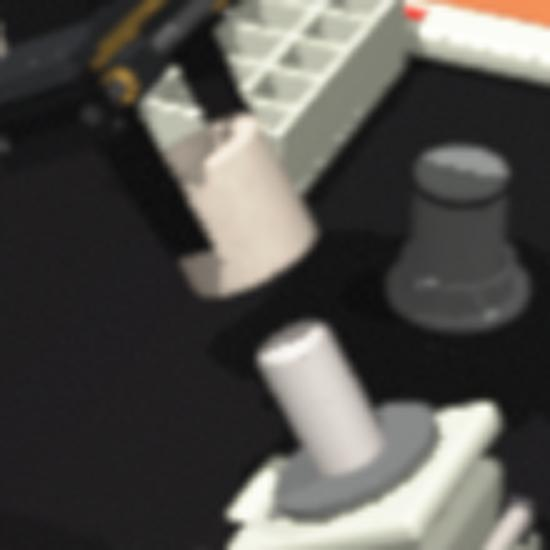

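The picture shows the roll in the fingers (255,215) lined up over the spindle tip (295,345), a few mm off. Correcting and closing in.

>>> {"name": "send_rows", "arguments": {
  "plan": [
    [0.015,-0.01,0,0,0,0,0.1],
    [0.036,-0.028,0.05,0,-0.003,-0.001,0.1],
    [0.036,-0.028,0.15,0,-0.003,-0.001,0.1],
    [0.036,-0.028,0.25,0,-0.003,-0.001,0.1],
    [0.036,-0.028,0.3,0,-0.003,-0.001,0.1],
    [0.036,-0.028,0.32,0,-0.003,-0.001,0.1],
    [0.036,-0.028,0.32,0,-0.003,-0.001,0.1]
  ]
}}

```text
time: 21.78
tool_pos: [0.64, -0.0075, 0.1741]
tcp_rot: [-3.125, 0.525, -0.0]
wrist_force: [-0.6, -0.4, -1.3]
grip_width: 0.0627
grasp_force: 25.0
```

```bash
python3 -W ignore rs.py; python3 -W ignore rs.py
```

```text
side spindle 324 [ 0.5895 -0.0057  0.088 ] [ 0.5062 -0.0264  0.862 ] 0.0019  tip [ 0.6229 -0.0074  0.1449]
side roll 216 [ 0.6272 -0.0055  0.1538] [ 0.5184 -0.043   0.854 ] 0.002
roll base vs spindle axis (world): [-0.0007  0.0022  0.0005] h 0.0757
tool-nominal base vs axis: [ 0.0001  0.0006 -0.    ] h 0.0758
top spindle 0 [ 0.5896 -0.006   0.088 ] [ 0.5    -0.015   0.8659] nan  tip [ 0.6226 -0.007   0.1451]
tool-nominal base vs axis: [ 0.0005  0.     -0.0003] h 0.0758
t 21.88 pos [ 0.6404 -0.0076  0.1748] grip 0.0625 25.0 F [ 0.   0.5 -2. ]
ROW [-0.006, -0.0007, 0.0054] [-0.0007, -0.0001, -0.0002]
side spindle 326 [ 0.5895 -0.0054  0.0881] [ 0.5022 -0.026   0.8644] 0.0018  tip [ 0.6226 -0.0071  0.1451]
side roll 215 [ 0.6281 -0.006   0.1542] [ 0.494  -0.0351  0.8687] 0.0017
roll base vs spindle axis (world): [ 0.0002  0.0014 -0.0001] h 0.0765
tool-nominal base vs axis: [ 0.0005  0.0002 -0.0003] h 0.0766
top spindle 0 [ 0.5896 -0.006   0.088 ] [ 0.5    -0.015   0.8659] nan  tip [ 0.6226 -0.007   0.1451]
tool-nominal base vs axis: [ 0.0005 -0.     -0.0003] h 0.0765
t 21.98 pos [ 0.6404 -0.0076  0.1748] grip 0.0626 25.0 F [-0.1  0.2 -1.1]
ROW [-0.0057, -0.0005, 0.0063] [-0.0006, -0.0002, -0.0002]
```

>>> {"name": "send_rows", "arguments": {
  "plan": [
    [-0.003,0.003,0.03,0,0,0,0.1],
    [-0.003,0.003,0.06,0,0,0,0.1],
    [-0.003,0.003,0.08,0,0,0,0.1],
    [-0.003,0.003,0.1,0,0,0,0.1],
    [-0.003,0.003,0.12,0,0,0,0.1],
    [-0.003,0.003,0.14,0,0,0,0.1],
    [-0.003,0.003,0.14,0,0,0,0.1]
  ]
}}

```text
time: 22.57
tool_pos: [0.6325, -0.0076, 0.1621]
tcp_rot: [-3.125, 0.525, -0.001]
wrist_force: [-0.4, 0.2, -2.2]
grip_width: 0.0624
grasp_force: 25.0
```

```bash
cat > tm.py <<'E'
from h import *
s,tp,tr=st(); print("F tool",(tr.T@s["wrist_force"]).round(2),"M tool",(tr.T@s["ft_torque"]).round(3)); d=tp-.024*-tr[:,2]-B; h=d@A; print("h",h.round(4),"lat",(d-h*A).round(4)); go(B+.024*A,RS)
E
python3 tm.py
```

```text
F tool [ 0.77 -0.21  2.09] M tool [ 0.002  0.442 -0.056]
h 0.0616 lat [ 0.0001 -0.0003 -0.0001]
t 22.57 pos [ 0.6325 -0.0076  0.1621] grip 0.0624 25.0 F [-0.4  0.2 -2.2]
ROW [-0.0008, -0.0023, 0.6165] [-0.0007, 0.0005, -0.0002]
```

>>> {"name": "send_rows", "arguments": {
  "plan": [
    [0,0,0.02,0,0,0,0.1],
    [0,0,0.04,0,0,0,0.1],
    [0,0,0.06,0,0,0,0.1],
    [0,0,0.08,0,0,0,0.1],
    [0,0,0.1,0,0,0,0.1],
    [0,0,0.12,0,0,0,0.1],
    [0,0,0.12,0,0,0,0.1]
  ]
}}

```text
time: 23.15
tool_pos: [0.6266, -0.0074, 0.1517]
tcp_rot: [-3.125, 0.525, -0.001]
wrist_force: [-0.3, -0.5, -2.1]
grip_width: 0.0623
grasp_force: 25.0
```

```bash
python3 tm.py; python3 -W ignore rs.py
```

```text
F tool [0.82 0.57 1.96] M tool [-0.095  0.452  0.005]
h 0.0497 lat [ 0.0001 -0.0003 -0.0001]
t 23.15 pos [ 0.6266 -0.0074  0.1517] grip 0.0623 25.0 F [-0.3 -0.5 -2.1]
ROW [-0.0011, -0.0023, 0.4966] [-0.0007, 0.0004, -0.0002]
side spindle 215 [ 0.5891 -0.0064  0.0883] [ 5.12e-01 -7.00e-04  8.59e-01] 0.002  tip [ 0.6229 -0.0065  0.145 ]
side roll 216 [ 0.6143 -0.0062  0.1311] [0.5039 0.0024 0.8637] 0.0018
roll base vs spindle axis (world): [-0.0002  0.0003  0.0001] h 0.0496
tool-nominal base vs axis: [-0.     -0.0005  0.    ] h 0.0497
top spindle 0 [ 0.5896 -0.006   0.088 ] [ 0.5    -0.015   0.8659] nan  tip [ 0.6226 -0.007   0.1451]
tool-nominal base vs axis: [ 0.0001 -0.0003 -0.0001] h 0.0497
t 23.25 pos [ 0.6268 -0.0074  0.152 ] grip 0.0627 25.0 F [ 0.1 -0.1 -1.8]
ROW [-0.002, -0.0034, -0.2599] [-0.0007, 0.0002, -0.0002]
```

The roll has slid freely over the tip (end at h = 50 mm of 66). Continuing in stages.

>>> {"name": "send_rows", "arguments": {
  "plan": [
    [0,0,0.02,0,0,0,0.1],
    [0,0,0.045,0,0,0,0.1],
    [0,0,0.07,0,0,0,0.1],
    [0,0,0.095,0,0,0,0.1],
    [0,0,0.12,0,0,0,0.1],
    [0,0,0.15,0,0,0,0.1],
    [0,0,0.15,0,0,0,0.1]
  ]
}}

```text
time: 23.83
tool_pos: [0.6189, -0.0072, 0.1385]
tcp_rot: [-3.125, 0.525, -0.001]
wrist_force: [-0.6, -1.3, -2.4]
grip_width: 0.0627
grasp_force: 25.0
```

```bash
python3 tm.py
```

```text
F tool [0.7  1.33 2.31] M tool [-0.099  0.431 -0.03 ]
h 0.0344 lat [ 0.0001 -0.0003 -0.0001]
t 23.83 pos [ 0.6189 -0.0072  0.1385] grip 0.0627 25.0 F [-0.6 -1.3 -2.4]
ROW [-0.0009, -0.0026, 0.3441] [-0.0007, 0.0005, -0.0002]
```

>>> {"name": "send_rows", "arguments": {
  "plan": [
    [0,0.002,0.025,0,0,0,0.1],
    [0,0.003,0.05,0,0,0,0.1],
    [0,0.003,0.08,0,0,0,0.1],
    [0,0.003,0.11,0,0,0,0.1],
    [0,0.003,0.14,0,0,0,0.1],
    [0,0.003,0.17,0,0,0,0.1],
    [0,0.003,0.2,0,0,0,0.1],
    [0,0.003,0.2,0,0,0,0.1]
  ]
}}

```text
time: 24.5
tool_pos: [0.6089, -0.0071, 0.1212]
tcp_rot: [-3.125, 0.525, -0.0]
wrist_force: [-0.2, 0.8, -1.6]
grip_width: 0.0628
grasp_force: 25.0
```

```bash
python3 tm.py
```

```text
F tool [ 0.69 -0.76  1.5 ] M tool [ 0.008  0.391 -0.018]
h 0.0144 lat [ 0.     -0.0004 -0.    ]
t 24.5 pos [ 0.6089 -0.0071  0.1212] grip 0.0628 25.0 F [-0.2  0.8 -1.6]
ROW [-0.0006, -0.0046, 0.1439] [-0.0007, 0.0006, -0.0002]
```

>>> {"name": "send_rows", "arguments": {
  "plan": [
    [0,0,0.02,0,0,0,0.1],
    [0,0,0.04,0,0,0,0.1],
    [0,0,0.06,0,0,0,0.1],
    [0,0,0.08,0,0,0,0.1],
    [0,0,0.1,0,0,0,0.1],
    [0,0,0.12,0,0,0,0.1],
    [0,0,0.125,0,0,0,0.1],
    [0,0,0.125,0,0,0,0.1]
  ]
}}

```text
time: 25.17
tool_pos: [0.6029, -0.0069, 0.1108]
tcp_rot: [-3.125, 0.524, -0.001]
wrist_force: [0.0, 0.7, -1.9]
grip_width: 0.0628
grasp_force: 25.0
```

```bash
python3 tm.py
```

```text
F tool [ 0.98 -0.65  1.67] M tool [0.028 0.449 0.047]
h 0.0024 lat [ 0.0001 -0.0005 -0.0001]
t 25.17 pos [ 0.6029 -0.0069  0.1108] grip 0.0628 25.0 F [ 0.   0.7 -1.9]
ROW [-0.0015, -0.0052, 0.0242] [-0.0007, 0.0003, -0.0002]
```

Close to home; small steps until the flange is felt.

>>> {"name": "send_rows", "arguments": {
  "plan": [
    [0,0,0.006,0,0,0,0.1],
    [0,0,0.012,0,0,0,0.1],
    [0,0,0.018,0,0,0,0.1],
    [0,0,0.024,0,0,0,0.1],
    [0,0,0.03,0,0,0,0.1],
    [0,0,0.03,0,0,0,0.1]
  ]
}}

```text
time: 25.67
tool_pos: [0.6017, -0.0069, 0.1087]
tcp_rot: [-3.125, 0.523, -0.001]
wrist_force: [1.6, 0.5, 2.1]
grip_width: 0.0629
grasp_force: 25.0
```

```bash
python3 tm.py
```

```text
F tool [ 0.34 -0.52 -2.56] M tool [ 0.102  0.298 -0.034]
h -0.0 lat [ 0.0001 -0.0005 -0.0001]
t 25.67 pos [ 0.6017 -0.0069  0.1087] grip 0.0629 25.0 F [1.6 0.5 2.1]
ROW [-0.0016, -0.0056, -0.0004] [-0.0007, -0.0001, -0.0002]
```

>>> {"name": "send_rows", "arguments": {
  "plan": [
    [0,0,0.005,0,0,0,0.1],
    [0,0,0.01,0,0,0,0.1],
    [0,0,0.015,0,0,0,0.1],
    [0,0,0.015,0,0,0,0.1]
  ]
}}

```text
time: 26.0
tool_pos: [0.6017, -0.0069, 0.1086]
tcp_rot: [-3.126, 0.521, -0.001]
wrist_force: [4.2, 0.6, 10.5]
grip_width: 0.0626
grasp_force: 25.0
```

```bash
python3 tm.py
```

```text
F tool [ -1.54  -0.76 -11.17] M tool [ 0.23  -0.089 -0.077]
h -0.0001 lat [ 0.0002 -0.0005 -0.0001]
t 26.0 pos [ 0.6017 -0.0069  0.1086] grip 0.0626 25.0 F [ 4.2  0.6 10.5]
ROW [-0.0018, -0.0055, -0.0014] [-0.0007, -0.0012, -0.0003]
```

Firm stop at the flange (h = 0). Releasing gently and retreating along the axis.

>>> {"name": "send_rows", "arguments": {
  "plan": [
    [0,0,-0.012,0,0,0,0.1],
    [0,0,-0.012,0,0,0,0.35],
    [0,0,-0.012,0,0,0,0.5],
    [0,0,-0.012,0,0,0,1],
    [0,0,-0.012,0,0,0,1],
    [0,0,-0.012,0,0,0,1],
    [0,0,-0.012,0,0,0,1]
  ]
}}

```text
time: 26.58
tool_pos: [0.6013, -0.0069, 0.1079]
tcp_rot: [-3.125, 0.524, -0.001]
wrist_force: [-0.7, -1.2, 0.3]
grip_width: 0.0918
grasp_force: 0.0
```

>>> {"name": "send_rows", "arguments": {
  "plan": [
    [0,0,-0.08,0,0,0,1],
    [0,0,-0.2,0,0,0,1],
    [0,0,-0.35,0,0,0,1],
    [0,0,-0.5,0,0,0,1],
    [0,0,-0.7,0,0,0,1],
    [0,0,-0.9,0,0,0,1],
    [0,0,-1,0,0,0,1],
    [0,0,-1,0,0,0,1]
  ]
}}

```text
time: 27.25
tool_pos: [0.6529, -0.0087, 0.197]
tcp_rot: [-3.126, 0.52, -0.001]
wrist_force: [-0.6, -0.1, -0.0]
grip_width: 0.0945
grasp_force: 0.0
```

```bash
python3 - <<'E'
from capfit import *
import rs
go(B+.2*A,RS)
for n in("side","top"):
    p=imaging.camera(n); q=pts(p,p["range_z"]>0)
    k,b,ax,e=rs.cyl(q,.031,.06,B,A,(.006,.056)); print(n,"roll",k,b.round(4),ax.round(4),e.round(4))
    d=q-B;h=d@A;r=np.linalg.norm(d-np.outer(h,A),axis=1); m=(r<.028)&(r>.021)&(h>.045)&(h<.08); print("upper end h",np.median(h[m]).round(4),m.sum())
    q2=q[np.linalg.norm(q[:,:2]-[.635,-.272],axis=1)<.036]; q2=q2[(q2[:,2]>.03)&(q2[:,2]<.1)]
    if len(q2)>20: print(n,"cap",len(q2),fitc(q2,.026,.076,[.635,-.272,.006,0,0]))
    if n=="side": cv2.imwrite("pics/g.png",cv2.resize(p['color'][120:240,200:360,::-1],None,fx=4,fy=4,interpolation=cv2.INTER_CUBIC))
E
```

```text
side spindle 65 [0.6088 0.0419 0.0769] [ 0.1275 -0.6178  0.7759] 0.0035  tip [0.6172 0.0011 0.1281]
side roll 0 [ 0.6409 -0.0083  0.1761] [ 0.4968 -0.0161  0.8677] nan
roll base vs spindle axis (world): [0.0178 0.0191 0.0123] h 0.1121
tool-nominal base vs axis: [0.0178 0.0191 0.0123] h 0.1121
top spindle 0 [ 0.5896 -0.006   0.088 ] [ 0.5    -0.015   0.8659] nan  tip [ 0.6226 -0.007   0.1451]
tool-nominal base vs axis: [ 0.0003 -0.0007 -0.0002] h 0.102
t 27.35 pos [ 0.6513 -0.0085  0.1945] grip 0.0952 0.0 F [-0.5  0.3 -0.6]
ROW [-0.0017, -0.0061, 0.2312] [-0.0007, 0.0002, -0.0002]
t 27.35 pos [ 0.6513 -0.0085  0.1945] grip 0.0952 0.0 F [-0.5  0.3 -0.6]
ROW [-0.002, -0.0075, -0.7688] [-0.0007, 0.0002, -0.0002]
side roll 523 [ 0.5893 -0.0055  0.0882] [ 0.4998 -0.0137  0.866 ] 0.0018
upper end h 0.0596 60
side cap 421 (array([ 0.6364, -0.2718,  0.005 , -0.0188,  0.008 ]), np.float64(0.002))
top roll 0 [ 0.5896 -0.006   0.088 ] [ 0.5    -0.015   0.8659] nan
upper end h nan 0
top cap 411 (array([ 0.6345, -0.2713,  0.0059,  0.0032, -0.0088]), np.float64(0.0017))
  return _methods._mean(a, axis=axis, dtype=dtype,
  ret = ret.dtype.type(ret / rcount)
```

View pics/g.png

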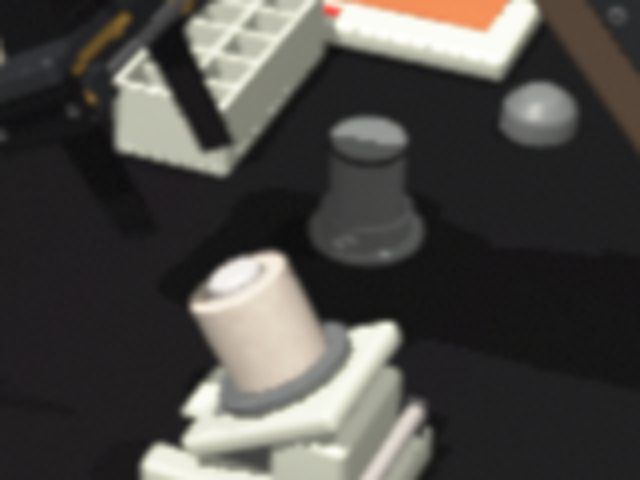

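The roll sits flush on the flange at (265,330) with its upper end at h = 59.6 mm. The cap is upright in the holder at (368,190), and the gripper is clear. Handing in.

```bash
python3 -c "
from station import bot
print(bot.finish_job())"
```

```text
the job is handed in; nothing more can be done
None
```

I put the cap upright and fully down in its holder, slid the label roll home against the spindle flange and let go of both; the job was handed in at about 27 s, and no verdict was returned.

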